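# Clip the drive shaft of a microscope stage

## Task

The microscope stage lies upside down for service: fit the larger retaining clip from the parts tray to its upright drive shaft, pushing the clip sideways, mouth first, into the shaft's groove until it snaps fully home. Then press the shaft down until the clip lies flat on the face of the brass bush, and let go. Never put more than about 30 N on the stage or the shaft, and leave the other parts in the tray as they lie.

Things in the scene. Friction and masses are not known exactly. Their poses are not given: they have to be found in the camera images.
- stage: black microscope stage, 150 x 190 mm, upside down on two plywood blocks, fixed. Origin: centre of its footprint, on the bench; z up. Plate top 44 mm above the bench, guides up to 56 mm. At x -45, y +60 mm of its frame: an aluminium drive bracket, 50 x 56 mm, top at 70 mm, with a round brass bush (42 mm across, 6 mm high) and the upright steel drive shaft through the bush
- bush (a point): centre of the bush's flat top face, on the shaft axis, 76 mm above the bench; z up the shaft. The shaft slides up and down in the bush with a steady drag of about 10 N and stays where it is left. Unclipped, nothing stops it from going down until its groove is hidden in the bush; it can be pulled up again by its end. Clipped, it stops when the clip lies on this face
- shaft_axis (a point): fixed point on the shaft axis, 60 mm above the bush face (in the air). Shaft 20 mm in diameter, flat end. Its groove: 6 mm wide up the shaft, 15 mm core diameter, upper edge 9 mm and lower edge 15 mm below the shaft's end. At the start the lower edge is anywhere 2 to 24 mm above the bush face: this is not measured for you, so feel for it, for instance by touching the shaft's end
- clip: the larger of two bright spring-steel retaining clips, a C 25 mm across and 4.5 mm thick, loose, flat in the parts tray, about 50 g. Origin: centre of its 15 mm bore, on its underside; x points from the thumb tab to the open mouth, z up. Seated, its origin is on the shaft axis
- clip_mouth (a point): middle of that clip's mouth, 5.75 mm ahead (x) of its bore centre, half-way up (2.25 mm). On either side (y +-8.1 mm) a round nose, 5 mm diameter, on a sprung jaw. Pushed sideways with about 7 to 14 N the noses ride over the groove's 15 mm core and snap behind it; they first meet it 11.6 mm before the clip is seated. They cannot open over the 20 mm shaft: there the clip stops 8 mm or more short
- clip_web (a point): centre of that clip's solid back web, 11.3 mm behind (x) its bore centre, half-way up: 7.4 mm along x, 22 mm wide, 4.5 mm thick; a neck, 9 mm wide and 4.5 mm thick, joins it to the thumb tab
- clip_tab (a point): centre of that clip's thumb tab, an upright block to hold it by: 16 mm long (x), 10 mm wide (y), 18 mm high, standing level with the clip's underside; 30 mm behind (x) the bore centre, 9 mm above the underside; same axes as the clip
- small_clip: the smaller, otherwise similar clip (17 mm across, 3 mm thick, tab 12 mm high), loose in the tray; too small for this shaft. Origin: bore centre on its underside
- knob: knurled aluminium knob, 30 mm diameter, 20 mm high, loose in the tray. Origin: centre of its underside
- spacer: brass spacer ring, 28 mm diameter, 6 mm high, loose in the tray. Origin: centre of its underside
- tray: shallow dark grey parts tray, 160 x 200 mm, walls 12 mm high and 3 mm thick, fixed. Origin: centre of its underside
Things that resemble listed ones, but are neither listed nor needed, are in the scene too. What is shaped like the clip but pink is not meant.

How it is judged:
At the end, for the whole second after the job is handed in: the larger clip is seated in the shaft's groove (bore centre within 1.5 mm of the shaft axis) and lies flat on the bush face (within 1.5 mm of touching, tilted less than 0.06 rad), at rest and released (horizontal distance between clip and bush below 0.0015 m and z of clip in the frame of bush between -0.0012 and 0.0015 m and angle between clip's own z axis and vertical below 0.06 rad and linear speed of clip below 0.01 m/s).
It fails at once if the fingers press on the stage, its shaft or bush with more than 30 N (contact force between the fingers and stage above 30 N).
It fails at once if the clip is forced against the stage, shaft and bush with more than 40 N, all its contacts added up (contact force between clip and stage above 40 N).
It fails at once if another part in the tray is shifted by more than 15 mm (distance of any of small_clip, knob, spacer from where it was at the start of the episode above 0.015 m).
It also fails if it takes over 54 s, if anything falls off the work surface, if the arm or the gripper's body presses on something with over 40 N, if the wrist force passes 120 N, or if a joint passes its speed limit or range.

## Robot

A 6-joint arm with a two-finger parallel gripper is mounted at the origin on the work surface. World frame = base frame: x ahead of the robot, y to its left, z up, the work surface at z = 0. Lengths are in m, angles in rad, forces in N, time in s.
With the tool pointing down it reaches from about 0.325 to 0.9 m from the base axis. Payload 6.1 kg.
Tool frame: the origin (TCP) lies between the finger pads; the fingertips stand ahead of it and the grasp point (between the pads) lies 6 mm ahead of it (robot.tip_reach is the z of the fingertips in the tool frame, in m); z points along the fingers, x is the direction in which the jaws open and shut, and the axes are right-handed (so a half turn about z gives the same grasp; the last joint's range is limited). The gripper opens to 87 mm and grips with 3 to 60 N. Pads are 19 mm wide; open, the fingers measure 117 mm over their backs; the gripper's body (75 mm by 190 mm) begins 51 mm behind the grasp point.
Start: joints at [1.068, 0.22, 1.526, -0, 1.395, -0.126], TCP at [0.23, 0.581, 0.248] pointing down, gripper open.
Joint ranges: [-2.98, 2.98], [-0.91, 2.08], [0.09, 2.57], [-1.24, 4.39], [0.2, 2.65], [-2.68, 2.68]. Speed limits (rad/s): [2.57, 2.57, 3.01, 3.14, 3.14, 3.14].

## Interface

Orientations are given as a unit quaternion [w, x, y, z].
In Python, from bench import robot gives the robot as it stands. The module is installed in compiled form; this text tells all that it offers.
- The arm moves only by the tool move_arm, never from a script. Its argument "steps" is a list of rows, each a list of 2 entries, a list of its own where there are three numbers: the shift along the world's x, y, z in units of 40 mm (1.0 is 40 mm), then the turn, a rotation vector about the world's x, y, z in units of 5 degrees (1.0 is 5 degrees). A call has 1 to 5 rows; each row shifts and turns the commanded pose from where the row before left it; what a row does not reach is not made up. A row lasts 1/12 s, in which the tool goes at most 41.7 mm and 7.16 degrees, less where a joint would pass 70% of its speed; a pose out of reach is approached as far as the arm can. A call is refused whole if a number of a shift passes 1 or a number of a turn 1, either way. A call with a gripper value outside its range is refused whole. "fingers" is the finger opening in mm, from 0 to 87, set as the call begins (left out, the last holds). The fingers move at their own pace and stop on an object; the grip force is fixed at half the most. Time passes only in rows, so rows that do not move let the fingers close. It gives the time, the measured TCP pose, the force and the opening at its end, in the units of the state.
- robot.state(): the state, without advancing time (a new reading comes with each control period).
- robot.get_image(name): name is "scene" or "top" or "wrist"; returns (picture, depth): 420x560x3 uint8, red, green, blue; 420x560 float32, m along the optical axis (not along the pixel's ray), 0 where there is no reading.
- robot.camera_info(name): a dict with "mtx" (3x3 intrinsics, pixels), "view" (4x4, takes a point from world to camera coordinates). Camera axes: x right, y down, z forward; pixel columns grow to the right and rows downward; lengths in m; the calibration is good to about 2 mm. A picture is of the moment at which its call begins: read the wrist's pose just before it. camera_info takes no time and is no camera call; for the wrist camera it gives the pose at the moment of the call.
- robot.job_done(): hands the job in, once; it reports no verdict.
The state is a dict: "time_s": time; "joint_positions": joint angles; "qd": joint speeds; "tau": joint torques, N m; "ee_pos": TCP position; "ee_rot": TCP orientation; "ft_force": force on the tool from outside, world axes, zero at the start; "ft_torque": the same for the moment, N m; "opening": finger opening in m.
Only numpy, scipy, OpenCV 4.12 (cv2) and the standard library are available. Lean on these libraries where they do the work, as an engineer would, in place of code of your own. Each camera call takes 0.05 s, during which the arm holds its last target.

## Working session

There is one attempt and no reset: what is moved stays moved. The work goes in short steps, Python scripts to look and compute and a tool call to move; the robot and the scene stay as the last step left them, time stands still between calls to the robot, and variables do not carry over. Pictures are saved under pics/ and viewed, and the job is handed in when it is done.

Besides the shell and the picture viewer there is one more tool, called after "Emit:" by a JSON object that holds its "api" and its "payload", one argument or row to a line. move_arm: Moves the arm, as the interface text tells. Its arguments: {"type":"object","properties":{"steps":{"type":"array"},"fingers":{"type":"number"}},"required":["steps"]}

```bash
mkdir -p pics; cat > h.py <<'E'
import numpy as np, cv2
from bench import robot
def snap(n,tag):
    info=robot.camera_info(n); im,d=robot.get_image(n)
    cv2.imwrite(f'pics/{tag}.png',im[:,:,::-1]); np.savez(f'pics/{tag}.npz',im=im,d=d,K=info['mtx'],V=info['view'])
    return im,d,info
def load(tag):
    z=np.load(f'pics/{tag}.npz'); return z['im'],z['d'],np.array(z['K']),np.array(z['V'])
def pt(u,v,dd,K,V):
    c=np.linalg.inv(K)@np.array([u,v,1.])*dd
    return (np.linalg.inv(V)@np.append(c,1))[:3]
def ray(u,v,z,K,V):
    Vi=np.linalg.inv(V); o=Vi[:3,3]; d=Vi[:3,:3]@(np.linalg.inv(K)@np.array([u,v,1.]))
    return o+d*(z-o[2])/d[2]
E
python3 - <<'E'
from h import *
for n in ['top','scene','wrist']:
    im,d,i=snap(n,n+'0'); print(n,i['mtx'][0],np.linalg.inv(i['view'])[:3].round(3).tolist())
s=robot.state(); print(s, robot.tip_reach)
E
```

```text
top [393.86922242   0.         283.35288591] [[0.028, -0.985, 0.167, 0.401], [-0.999, -0.033, -0.028, 0.09], [0.033, -0.166, -0.986, 0.759]]
scene [493.71317983   0.         282.0281385 ] [[0.073, 0.8, -0.596, 1.014], [0.997, -0.06, 0.041, 0.055], [-0.003, -0.598, -0.802, 0.81]]
wrist [297.44375962   0.         279.516257  ] [[0.368, 0.89, 0.27, 0.155], [0.93, -0.351, -0.109, 0.611], [-0.002, 0.291, -0.957, 0.384]]
{'time_s': 0.15, 'joint_positions': array([ 1.06791339e+00,  2.21019961e-01,  1.52734476e+00, -8.35534438e-06,
        1.39468351e+00, -1.26117599e-01]), 'qd': array([ 1.23173471e-03, -2.38865273e-03, -3.19403361e-03,  3.89488006e-04,
       -1.42120903e-05,  1.52405064e-03]), 'tau': array([ 2.81486082e-04, -4.95191216e+01, -3.87882113e+01,  7.01004337e-02,
        5.31045150e-02, -8.37514881e-05]), 'ee_pos': array([0.22975302, 0.5807743 , 0.2467059 ]), 'ee_rot': array([ 3.33853954e-04,  8.27016482e-01,  5.62177204e-01, -6.46713334e-04]), 'ft_force': array([ 0.89699619, -0.32776253, -0.62580931]), 'ft_torque': array([0.0343622 , 0.03424999, 0.01179423]), 'opening': 0.08700633527732557} 0.025
```

View pics/top0.png

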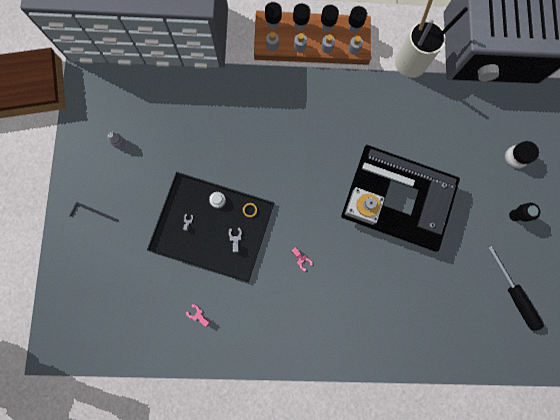

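View pics/scene0.png

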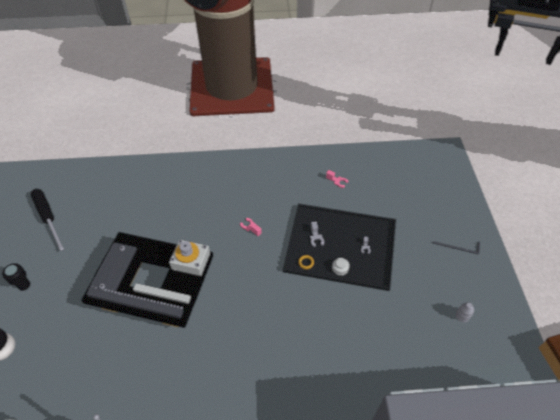

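View pics/wrist0.png

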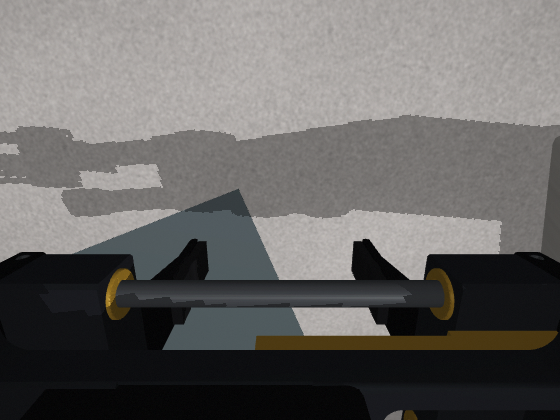

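```bash
python3 - <<'E'
from h import *
im,d,K,V=load('top0')
a=cv2.resize(im[170:290,140:280],None,fx=4,fy=4,interpolation=cv2.INTER_NEAREST)
im2,d2,_,_=load('scene0')
b=cv2.resize(im[150:260,330:470],None,fx=4,fy=4,interpolation=cv2.INTER_NEAREST)
cv2.imwrite('pics/ctop_a.png',a[:,:,::-1]);cv2.imwrite('pics/ctop_b.png',b[:,:,::-1])
c=cv2.resize(im2[205:325,80:400],None,fx=2.5,fy=2.5,interpolation=cv2.INTER_NEAREST)
cv2.imwrite('pics/cscene.png',c[:,:,::-1])
E
```

```text
(no output)
```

View pics/ctop_a.png

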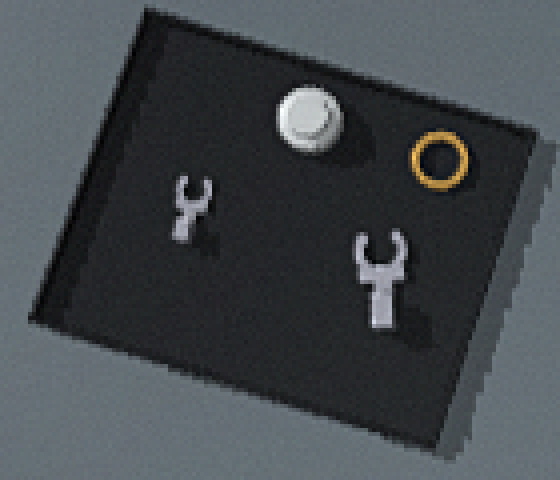

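View pics/ctop_b.png

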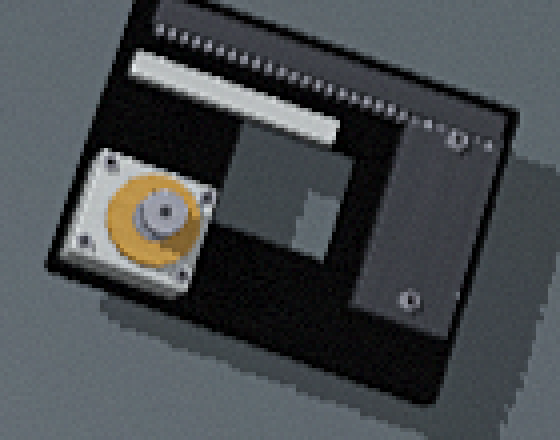

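View pics/cscene.png

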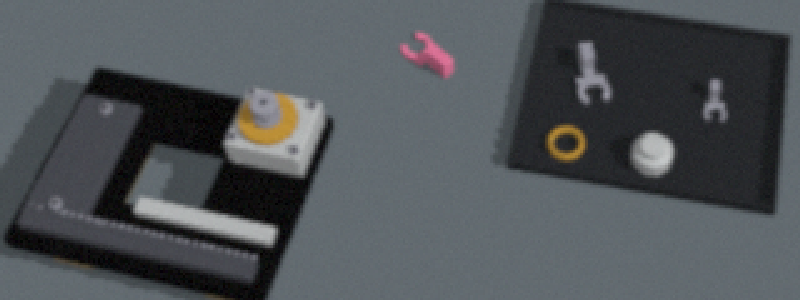

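```bash
python3 - <<'E'
from h import *
im,d,K,V=load('top0')
hsv=cv2.cvtColor(im,cv2.COLOR_RGB2HSV)
roi=np.zeros(im.shape[:2],np.uint8); roi[224:256,224:248]=1
m=((im.max(2)>110)&(roi>0)).astype(np.uint8)
v,u=np.nonzero(m)
print('clip px',len(u),u.min(),u.max(),v.min(),v.max())
P=np.array([pt(a,b,d[b,a],K,V) for a,b in zip(u,v)])
for r in range(v.min(),v.max()+1):
    k=v==r; print(r,u[k].min(),u[k].max(),P[k].mean(0).round(4),P[k][:,2].max().round(4))
print('floor',[pt(a,b,d[b,a],K,V).round(4) for a,b in [(222,250),(205,240),(260,230)]])
# bush
h=hsv; roi=np.zeros(im.shape[:2],bool); roi[185:230,345:390]=1
m=(h[...,0]>12)&(h[...,0]<30)&(h[...,1]>120)&roi
c,_=cv2.findContours(m.astype(np.uint8),cv2.RETR_EXTERNAL,cv2.CHAIN_APPROX_NONE)
c=max(c,key=cv2.contourArea); e=cv2.fitEllipse(cv2.convexHull(c)); print('bush',e,ray(*e[0],0.076,K,V))
v,u=np.nonzero(roi); Q=np.array([pt(a,b,d[b,a],K,V) for a,b in zip(u,v)])
for lo,hi in [(.066,.073),(.073,.079),(.082,.12)]:
    k=(Q[:,2]>lo)&(Q[:,2]<hi); print(lo,k.sum(),Q[k].mean(0),np.median(Q[k],0),Q[k].max(0),Q[k].min(0))
k=Q[:,2]>.082
print(np.c_[u[k],v[k],Q[k].round(4)][::6])
im,d,K,V=load('scene0')
h=cv2.cvtColor(im,cv2.COLOR_RGB2HSV); roi=np.zeros(im.shape[:2],bool); roi[235:275,165:215]=1
m=(h[...,0]>12)&(h[...,0]<30)&(h[...,1]>120)&roi
c,_=cv2.findContours(m.astype(np.uint8),cv2.RETR_EXTERNAL,cv2.CHAIN_APPROX_NONE)
c=max(c,key=cv2.contourArea); e=cv2.fitEllipse(cv2.convexHull(c)); print('bush',e,ray(*e[0],0.076,K,V))
v,u=np.nonzero(roi); Q=np.array([pt(a,b,d[b,a],K,V) for a,b in zip(u,v)])
k=Q[:,2]>.085; print(k.sum(),Q[k].mean(0),np.sort(Q[k,2])[-25:].round(4))
E
```

```text
clip px 143 229 241 228 251
228 230 239 [0.4945 0.1596 0.0079] 0.0085
229 229 240 [0.4925 0.1617 0.0081] 0.0104
230 229 240 [0.4904 0.1629 0.0089] 0.0101
231 229 240 [0.4888 0.1616 0.0073] 0.01
232 229 241 [0.4868 0.1589 0.0083] 0.0099
233 229 241 [0.485  0.1589 0.0075] 0.0097
234 229 240 [0.4829 0.1612 0.0084] 0.0092
235 229 240 [0.4811 0.1612 0.0074] 0.0103
236 230 240 [0.4791 0.1601 0.0081] 0.0105
237 230 240 [0.4772 0.16   0.0079] 0.0098
238 230 240 [0.4752 0.1598 0.009 ] 0.011
239 230 240 [0.4734 0.1598 0.0079] 0.011
240 230 237 [0.4714 0.1627 0.0073] 0.0114
241 234 237 [0.4696 0.1587 0.0082] 0.01
242 234 237 [0.4677 0.1586 0.0084] 0.0089
243 233 237 [0.4646 0.1582 0.022 ] 0.0236
244 233 237 [0.4627 0.1581 0.022 ] 0.0229
245 233 237 [0.4609 0.1581 0.0213] 0.0236
246 233 237 [0.459  0.158  0.0212] 0.0224
247 233 237 [0.4571 0.1578 0.0218] 0.0228
248 233 237 [0.4553 0.1578 0.0216] 0.0233
249 233 237 [0.4534 0.1576 0.022 ] 0.0237
250 233 237 [0.4515 0.1575 0.0228] 0.024
251 233 237 [0.4498 0.1576 0.0198] 0.0217
floor [array([0.4521, 0.184 , 0.0028]), array([0.4701, 0.2174, 0.0029])
[... 1550 characters left out ...]
.050e+02  5.313e-01 -7.950e-02  9.500e-02]
 [ 3.670e+02  2.060e+02  5.293e-01 -7.260e-02  9.500e-02]
 [ 3.730e+02  2.060e+02  5.295e-01 -8.270e-02  9.610e-02]
 [ 3.700e+02  2.070e+02  5.277e-01 -7.770e-02  9.510e-02]
 [ 3.680e+02  2.080e+02  5.272e-01 -7.600e-02  8.810e-02]
 [ 3.490e+02  2.210e+02  4.012e-01  9.030e-02  7.591e-01]]
bush ((186.66819763183594, 252.08892822265625), (19.285411834716797, 22.849748611450195), 73.76331329345703) [ 0.53773549 -0.0798457   0.076     ]
122 [ 0.56096274 -0.07238961  0.12852479] [0.0954 0.0954 0.0955 0.0955 0.0957 0.0958 0.0959 0.0959 0.0959 0.096
 0.096  0.0962 0.0963 0.0964 0.0965 0.0965 0.0968 0.0969 0.0978 0.8099
 0.8099 0.8099 0.8099 0.8099 0.8099]
```

Candidates in the top view are the large steel clip (235,240), the small steel clip (187,222) and two pink lookalikes at (302,258) and (198,316). I choose (235,240): it is bright steel, inside the tray, and the larger of the two. The crops confirm a C with its mouth toward +x and its tab toward −x. The tab top measures 0.022 m against an expected 0.021 m. I'll move there and check close up.

Emit:
{"api": "move_arm", "payload": {
  "steps": [
    [[0.4,-0.875,0],[0,0,0.4]],
    [[0.4,-0.875,0],[0,0,0.4]],
    [[0.4,-0.875,0],[0,0,0.4]],
    [[0.4,-0.875,0],[0,0,0.4]],
    [[0.4,-0.875,0],[0,0,0.4]]
  ],
  "fingers": 40
}}

```text
time_s: 0.57
ee_pos: [0.3101, 0.4045, 0.2471]
ee_rot: [0.0, 0.774, 0.633, -0.0]
ft_force: [-0.3, -0.3, 0.2]
opening: 0.0611
```

Emit:
{"api": "move_arm", "payload": {
  "steps": [
    [[0.4,-0.875,0],[0,0,0.4]],
    [[0.4,-0.875,0],[0,0,0.4]],
    [[0.4,-0.875,0],[0,0,0.4]],
    [[0.4,-0.875,0],[0,0,0.4]],
    [[0.4,-0.875,0],[0,0,0.4]]
  ]
}}

```text
time_s: 0.98
ee_pos: [0.3901, 0.2294, 0.2474]
ee_rot: [0.0, 0.716, 0.698, 0.0]
ft_force: [1.6, 0.1, 0.4]
opening: 0.0411
```

Emit:
{"api": "move_arm", "payload": {
  "steps": [
    [[0.4,-0.875,0],[0,0,0.4]],
    [[0.4,-0.875,0],[0,0,0.4]],
    [[0,0,0],[0,0,0]],
    [[0,0,0],[0,0,0]]
  ]
}}

```text
time_s: 1.32
ee_pos: [0.4225, 0.1594, 0.2474]
ee_rot: [-0.0, 0.694, 0.72, -0.0]
ft_force: [-0.6, 0.3, 0.3]
opening: 0.0401
```

```bash
python3 - <<'E'
from h import *
s=robot.state();print(s['time_s'],s['ee_pos'],s['ee_rot'],s['ft_force'])
snap('wrist','w1')
E
```

```text
1.3167 [0.42250905 0.15937494 0.24737692] [-1.51090432e-04  6.93894561e-01  7.20076596e-01 -1.02557529e-04] [-0.58705642  0.29022896  0.343414  ]
```

View pics/w1.png

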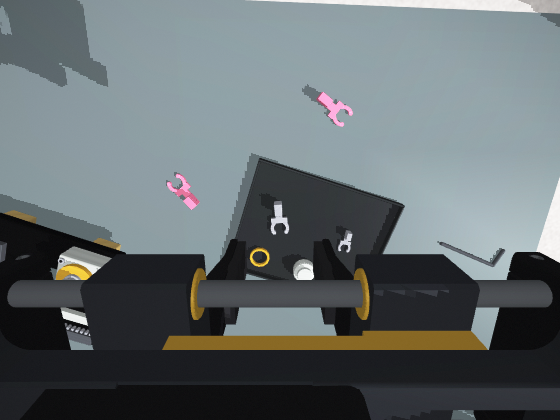

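The wrist view shows the larger clip at (280,217), with its tab up at (279,207) and its mouth at (280,230). The small clip is at (345,242), the pinks at (335,107) and (182,190), and the bush is at the left edge at (75,272).

```bash
python3 - <<'E'
from h import *
im,d,K,V=load('w1')
roi=np.zeros(im.shape[:2],bool); roi[195:240,265:295]=1
m=(im.max(2)>110)&roi
v,u=np.nonzero(m)
for r in range(v.min(),v.max()+1):
    k=v==r; print(r,u[k].min(),u[k].max(),np.mean([pt(a,r,d[r,a],K,V) for a in u[k]],0).round(4))
cv2.imwrite('pics/cw1.png',cv2.resize(im[190:250,250:370],None,fx=5,fy=5)[:,:,::-1])
E
```

```text
201 276 280 [0.4495 0.1588 0.007 ]
202 274 281 [0.4497 0.1581 0.0109]
203 274 281 [0.4496 0.1582 0.016 ]
204 274 281 [0.4498 0.1582 0.0201]
205 274 281 [0.4507 0.1582 0.0213]
206 274 281 [0.4521 0.1583 0.0211]
207 274 281 [0.4535 0.1583 0.0211]
208 274 281 [0.4546 0.1584 0.0219]
209 274 281 [0.456  0.1584 0.0217]
210 274 281 [0.4574 0.1585 0.0213]
211 274 281 [0.4587 0.1585 0.0214]
212 275 281 [0.4597 0.1592 0.0224]
213 275 282 [0.4622 0.1599 0.019 ]
214 275 281 [0.4628 0.1593 0.0214]
215 275 281 [0.464  0.1593 0.0216]
216 275 281 [0.4695 0.1595 0.0094]
217 275 286 [0.4717 0.1629 0.0068]
218 271 287 [0.473  0.161  0.0075]
219 271 287 [0.4744 0.161  0.0076]
220 271 287 [0.4758 0.1611 0.0076]
221 271 287 [0.4772 0.1611 0.0075]
222 271 287 [0.4787 0.1611 0.0075]
223 271 287 [0.4804 0.1606 0.0067]
224 271 287 [0.4816 0.1606 0.0074]
225 271 288 [0.4828 0.162  0.0078]
226 271 288 [0.4842 0.1631 0.0078]
227 271 288 [0.4856 0.1621 0.0082]
228 271 288 [0.487  0.1621 0.0083]
229 271 288 [0.4887 0.1633 0.0076]
230 271 288 [0.4903 0.1623 0.0073]
231 271 288 [0.4915 0.1623 0.0078]
232 271 287 [0.4932 0.1611 0.0074]
233 272 287 [0.4949 0.1616 0.0069]
234 273 275 [0.4965 0.155  0.0071]
```

View pics/cw1.png

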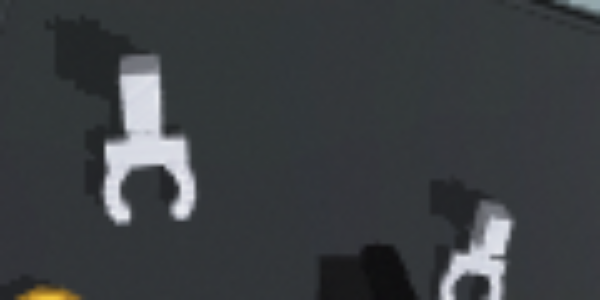

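Emit:
{"api": "move_arm", "payload": {
  "steps": [
    [[0.1,-0.85,0],[0,0,0.3]],
    [[0.1,-0.85,0],[0,0,0.3]],
    [[0.1,-0.85,0],[0,0,0]],
    [[0.1,-0.85,-0.35],[0,0,0]],
    [[0.1,-0.85,-0.35],[0,0,0]]
  ],
  "fingers": 0
}}

```text
time_s: 1.78
ee_pos: [0.4426, -0.0085, 0.2201]
ee_rot: [0.001, 0.672, 0.741, 0.001]
ft_force: [0.6, 0.3, -0.4]
opening: 0.0143
```

Emit:
{"api": "move_arm", "payload": {
  "steps": [
    [[0.1,-0.85,-0.35],[0,0,0]],
    [[0.1,-0.85,-0.35],[0,0,0]],
    [[0,0,0],[0,0,0]],
    [[0,0,0],[0,0,0]]
  ]
}}

```text
time_s: 2.12
ee_pos: [0.4494, -0.0763, 0.1904]
ee_rot: [-0.001, 0.674, 0.739, -0.0]
ft_force: [0.4, 0.4, -0.5]
opening: 0.0008
```

```bash
python3 - <<'E'
from h import *
s=robot.state();print(s['time_s'],s['ee_pos'],s['ee_rot'],s['ft_force'])
snap('wrist','w2')
E
```

```text
2.1167 [ 0.44939252 -0.07634449  0.19041741] [-1.42893988e-03  6.73506735e-01  7.39179646e-01 -2.96093089e-04] [ 0.42157205  0.350895   -0.46814846]
```

View pics/w2.png

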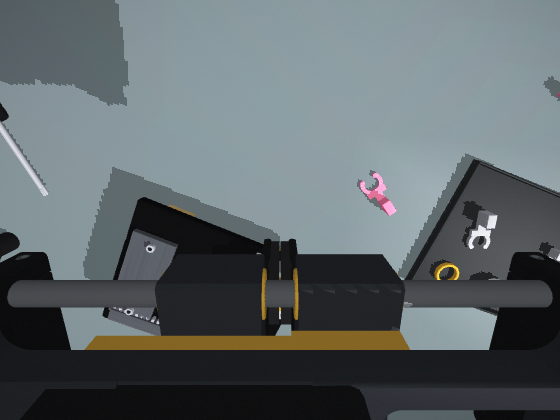

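Emit:
{"api": "move_arm", "payload": {
  "steps": [
    [[0.5,0,0.25],[0,0,0]],
    [[0.7,0,0.25],[0,0,0]],
    [[0.7,-0.05,0],[0,0,0]],
    [[0,0,0],[0,0,0]],
    [[0,0,0],[0,0,0]]
  ],
  "fingers": 50
}}

```text
time_s: 2.58
ee_pos: [0.5268, -0.0765, 0.2118]
ee_rot: [-0.0, 0.672, 0.741, 0.0]
ft_force: [0.8, -0.3, -0.9]
opening: 0.0259
```

```bash
python3 - <<'E'
from h import *
s=robot.state();print(s['time_s'],s['ee_pos'],s['ee_rot'],s['ft_force'])
snap('wrist','w3')
im,d,K,V=load('w3')
print((K@(V@np.array([0.5360,-.079,.095,1]))[:3]))
E
```

```text
2.5833 [ 0.52680359 -0.07646242  0.21178789] [-2.30180385e-04  6.71632602e-01  7.40884323e-01  1.26667465e-04] [ 0.81976931 -0.28914963 -0.86400796]
[74.16852701 59.0197828   0.26945029]
```

View pics/w3.png

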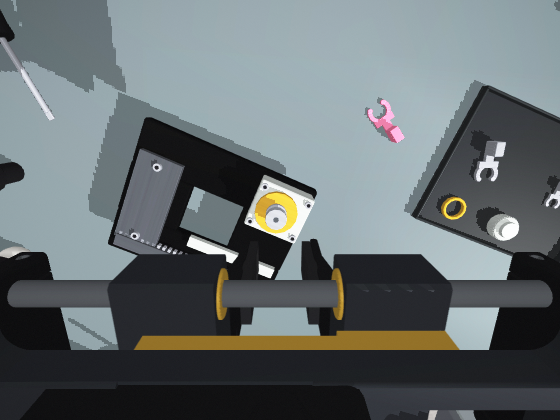

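The wrist view shows the bush at (276,211) and the shaft end at (276,217), unobstructed between the fingers. Next I'll measure it.

```bash
python3 - <<'E'
from h import *
im,d,K,V=load('w3')
h=cv2.cvtColor(im,cv2.COLOR_RGB2HSV)
roi=np.zeros(im.shape[:2],bool); roi[180:245,245:312]=1
m=((h[...,0]>12)&(h[...,0]<35)&(h[...,1]>110)&roi).astype(np.uint8)
c,_=cv2.findContours(m,cv2.RETR_EXTERNAL,cv2.CHAIN_APPROX_NONE); c=max(c,key=cv2.contourArea)
e=cv2.fitEllipse(cv2.convexHull(c)); print(e,ray(*e[0],.076,K,V))
v,u=np.nonzero(roi); Q=np.array([pt(a,b,d[b,a],K,V) for a,b in zip(u,v)])
k=(Q[:,2]>.09)&(Q[:,2]<.1); q=Q[k]; print(k.sum(),np.median(q,0),q.min(0),q.max(0))
mm=np.zeros(im.shape[:2],np.uint8); mm[v[k],u[k]]=1
c,_=cv2.findContours(mm,cv2.RETR_EXTERNAL,cv2.CHAIN_APPROX_NONE); c=max(c,key=cv2.contourArea)
e=cv2.minEnclosingCircle(c); print(e,ray(*e[0],.095,K,V)); M=cv2.moments(mm,True); print(ray(M['m10']/M['m00'],M['m01']/M['m00'],.095,K,V))
cv2.imwrite('pics/cw3.png',cv2.resize(im[175:250,230:330],None,fx=6,fy=6)[:,:,::-1])
E
```

```text
((275.71484375, 212.03627014160156), (41.1761360168457, 42.349815368652344), 93.62291717529297) [ 0.535479   -0.07885344  0.076     ]
369 [ 0.53572223 -0.07887355  0.09460743] [ 0.52675748 -0.08834538  0.09006744] [ 0.54605247 -0.06918899  0.09642285]
((275.5, 218.5), 10.977349281311035) [ 0.53546548 -0.0788309   0.095     ]
[ 0.5355724 -0.0788171  0.095    ]
```

View pics/cw3.png

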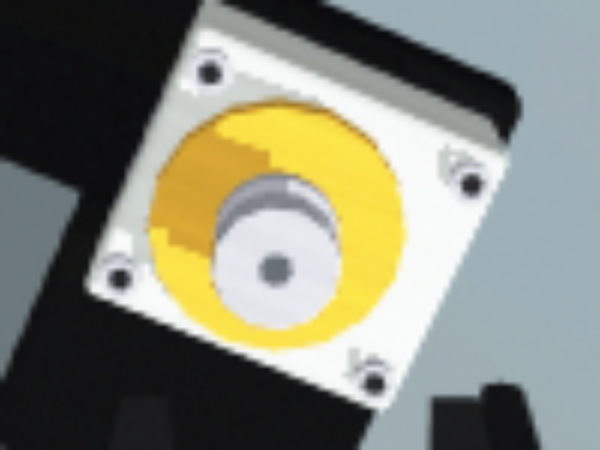

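Emit:
{"api": "move_arm", "payload": {
  "steps": [
    [[0.22,-0.06,-0.3],[0,0,0]],
    [[0,0,-0.5],[0,0,0]],
    [[0,0,-0.6],[0,0,0]],
    [[0,0,-0.5],[0,0,0]],
    [[0,0,-0.15],[0,0,0]]
  ],
  "fingers": 0
}}

```text
time_s: 3.05
ee_pos: [0.5315, -0.0794, 0.1264]
ee_rot: [-0.003, 0.673, 0.74, -0.001]
ft_force: [-0.6, 0.0, 0.2]
opening: 0.012
```

Emit:
{"api": "move_arm", "payload": {
  "steps": [
    [[0,0,0],[0,0,0]],
    [[0,0,0],[0,0,0]]
  ]
}}

```text
time_s: 3.22
ee_pos: [0.5345, -0.0807, 0.1303]
ee_rot: [0.0, 0.673, 0.74, 0.0]
ft_force: [-0.1, 0.7, 0.0]
opening: 0.0029
```

Emit:
{"api": "move_arm", "payload": {
  "steps": [
    [[0.03,0.05,-0.1],[0,0,0]],
    [[0,0,-0.05],[0,0,0]],
    [[0,0,-0.025],[0,0,0]],
    [[0,0,0],[0,0,0]],
    [[0,0,0],[0,0,0]]
  ]
}}

```text
time_s: 3.63
ee_pos: [0.5361, -0.0793, 0.1228]
ee_rot: [0.0, 0.673, 0.74, 0.0]
ft_force: [-0.5, 0.8, -0.4]
opening: 0.0002
```

Emit:
{"api": "move_arm", "payload": {
  "steps": [
    [[0,0,-0.025],[0,0,0]],
    [[0,0,0],[0,0,0]]
  ]
}}

```text
time_s: 3.8
ee_pos: [0.536, -0.0793, 0.1215]
ee_rot: [0.0, 0.673, 0.74, 0.0]
ft_force: [-0.1, -0.3, -0.5]
opening: 0.0006
```

Emit:
{"api": "move_arm", "payload": {
  "steps": [
    [[0,0,-0.025],[0,0,0]],
    [[0,0,0],[0,0,0]]
  ]
}}

```text
time_s: 3.97
ee_pos: [0.5358, -0.0792, 0.1203]
ee_rot: [-0.0, 0.673, 0.74, -0.0]
ft_force: [0.4, 0.5, -0.9]
opening: 0.0005
```

Emit:
{"api": "move_arm", "payload": {
  "steps": [
    [[0,0,-0.025],[0,0,0]],
    [[0,0,0],[0,0,0]]
  ]
}}

```text
time_s: 4.13
ee_pos: [0.536, -0.0793, 0.1196]
ee_rot: [0.0, 0.673, 0.74, 0.0]
ft_force: [-0.3, -0.4, 1.8]
opening: 0.0003
```

Emit:
{"api": "move_arm", "payload": {
  "steps": [
    [[0,0,-0.0125],[0,0,0]],
    [[0,0,0],[0,0,0]]
  ]
}}

```text
time_s: 4.3
ee_pos: [0.5361, -0.0793, 0.1196]
ee_rot: [0.0, 0.673, 0.74, 0.0]
ft_force: [-2.1, 0.0, 3.9]
opening: 0.0004
```

Emit:
{"api": "move_arm", "payload": {
  "steps": [
    [[0,0,-0.0125],[0,0,0]],
    [[0,0,0],[0,0,0]]
  ]
}}

```text
time_s: 4.47
ee_pos: [0.5361, -0.0793, 0.1194]
ee_rot: [0.0, 0.673, 0.74, -0.0]
ft_force: [-3.4, 1.3, 7.2]
opening: 0.0006
```

Emit:
{"api": "move_arm", "payload": {
  "steps": [
    [[0,0,0.8],[0,0,0]],
    [[0,0.5,0.7],[0,0,0]],
    [[-0.3,0.9,0],[0,0,0]],
    [[-0.3,0.9,0],[0,0,0]],
    [[-0.3,0.9,0],[0,0,0]]
  ],
  "fingers": 30
}}

```text
time_s: 4.88
ee_pos: [0.4998, 0.0497, 0.1792]
ee_rot: [0.001, 0.673, 0.739, 0.001]
ft_force: [-0.2, 0.3, 0.2]
opening: 0.025
```

Emit:
{"api": "move_arm", "payload": {
  "steps": [
    [[-0.3,0.9,-0.2],[0,0,0]],
    [[-0.3,0.9,-0.3],[0,0,0]],
    [[-0.3,0.7,-0.5],[0,0,0]],
    [[-0.16,0.2,-0.7],[0,0,0]],
    [[0,0,0],[0,0,0]]
  ]
}}

```text
time_s: 5.3
ee_pos: [0.4523, 0.1582, 0.1055]
ee_rot: [-0.003, 0.672, 0.741, -0.003]
ft_force: [-1.2, -0.5, -0.5]
opening: 0.0297
```

```bash
python3 - <<'E'
from h import *
s=robot.state();print(s['time_s'],s['ee_pos'],s['ee_rot'],s['ft_force'])
im,d,i=snap('wrist','w4')
E
```

```text
5.3 [0.45232446 0.15817007 0.1055344 ] [-0.00299548  0.67161236  0.74088862 -0.00345237] [-1.21361087 -0.52425027 -0.47419255]
```

View pics/w4.png

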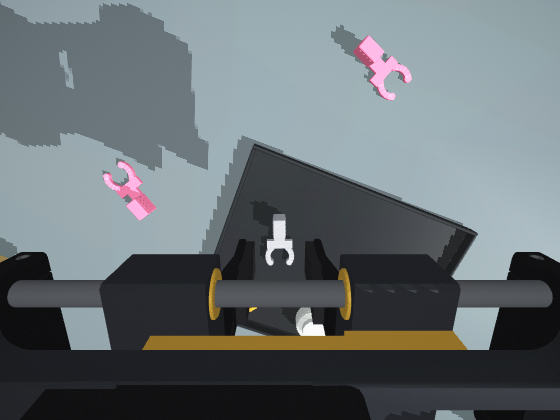

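The clip sits centred between the fingers, with the tab at (279,226) and the jaws at (279,252), nearly vertical in the image. Next I'll re-measure the tab.

```bash
python3 - <<'E'
from h import *
im,d,K,V=load('w4')
roi=np.zeros(im.shape[:2],bool); roi[205:272,258:300]=1
m=(im.max(2)>110)&roi
v,u=np.nonzero(m)
Q=np.array([pt(a,b,d[b,a],K,V) for a,b in zip(u,v)])
k=Q[:,2]>.018; q=Q[k]; print(k.sum(),q.mean(0),q.min(0),q.max(0))
k2=(Q[:,2]<.012)&(Q[:,2]>.005)&(Q[:,0]>.468);w=Q[k2];print(k2.sum(),w.mean(0),w.min(0),w.max(0))
r=cv2.minAreaRect(np.float32(q[:,:2]*1000));print(r)
r=cv2.minAreaRect(np.float32(w[:,:2]*1000));print(r)
s=robot.state();print(s['ee_pos'],s['ee_rot'])
E
```

```text
256 [0.45703206 0.15852796 0.02128272] [0.44939735 0.15309644 0.01816432] [0.46560459 0.16405762 0.0230733 ]
421 [0.48095516 0.16110563 0.00788346] [0.47061088 0.14983365 0.00508316] [0.49608403 0.1739232  0.00950925]
((457.4964599609375, 158.62095642089844), (16.207929611206055, 9.68731689453125), 5.438106536865234)
((483.07855224609375, 161.51657104492188), (24.331167221069336, 23.559999465942383), 5.597424507141113)
[0.45433932 0.1571309  0.10781887] [-0.00198269  0.67192682  0.74060993 -0.00271332]
```

Emit:
{"api": "move_arm", "payload": {
  "steps": [
    [[0,0.045,-0.4],[0,0,0]],
    [[0,0,-0.5],[0,0,0]],
    [[0,0,-0.5],[0,0,0]],
    [[0,0,-0.35],[0,0,0]],
    [[0,0,0],[0,0,0]]
  ]
}}

```text
time_s: 5.77
ee_pos: [0.4571, 0.1571, 0.0393]
ee_rot: [-0.001, 0.674, 0.739, -0.001]
ft_force: [-0.5, -0.3, -0.6]
opening: 0.03
```

Emit:
{"api": "move_arm", "payload": {
  "steps": [
    [[0,0,0],[0,0,0]],
    [[0,0,0],[0,0,0]]
  ]
}}

```text
time_s: 5.93
ee_pos: [0.4594, 0.1581, 0.0423]
ee_rot: [0.001, 0.673, 0.739, 0.001]
ft_force: [0.3, 0.4, 0.4]
opening: 0.0301
```

Emit:
{"api": "move_arm", "payload": {
  "steps": [
    [[-0.03,0.01,-0.15],[0,0,0]],
    [[0,0,-0.1],[0,0,0]],
    [[0,0,-0.03],[0,0,0]],
    [[0,0,0],[0,0,0]],
    [[0,0,0],[0,0,0]]
  ]
}}

```text
time_s: 6.35
ee_pos: [0.4563, 0.159, 0.0294]
ee_rot: [-0.0, 0.673, 0.74, -0.0]
ft_force: [-0.5, -0.5, 0.3]
opening: 0.0298
```

Emit:
{"api": "move_arm", "payload": {
  "steps": [
    [[0,0,0],[0,0,0]],
    [[0,0,0],[0,0,0]],
    [[0,0,0],[0,0,0]],
    [[0,0,0],[0,0,0]]
  ],
  "fingers": 5
}}

```text
time_s: 6.68
ee_pos: [0.4564, 0.159, 0.0294]
ee_rot: [0.0, 0.673, 0.74, 0.0]
ft_force: [-0.0, 0.6, -0.1]
opening: 0.011
```

Emit:
{"api": "move_arm", "payload": {
  "steps": [
    [[0,0,0],[0,0,0]],
    [[0,0,0],[0,0,0]]
  ]
}}

```text
time_s: 6.85
ee_pos: [0.4564, 0.159, 0.0294]
ee_rot: [0.0, 0.673, 0.74, 0.0]
ft_force: [-1.2, 0.3, 0.2]
opening: 0.0096
```

Emit:
{"api": "move_arm", "payload": {
  "steps": [
    [[0,0,0.4],[0,0,0]],
    [[0,0,0.8],[0,0,0]],
    [[0,-0.2,0.9],[0,0,0]],
    [[0,-0.7,0.4],[0,0,0]],
    [[0,-0.9,0],[0,0,-0.35]]
  ]
}}

```text
time_s: 7.27
ee_pos: [0.4596, 0.0878, 0.1343]
ee_rot: [0.003, 0.683, 0.731, 0.003]
ft_force: [1.9, 0.5, -0.9]
opening: 0.0096
```

Emit:
{"api": "move_arm", "payload": {
  "steps": [
    [[0,-0.9,0],[0,0,-0.35]],
    [[0.1,-0.9,0],[0,0,-0.35]],
    [[0.1,-0.9,0],[0,0,0]],
    [[0.1,-0.8,0],[0,0,0]],
    [[0.1,-0.6,0],[0,0,0]]
  ]
}}

```text
time_s: 7.68
ee_pos: [0.4723, -0.0796, 0.1295]
ee_rot: [0.0, 0.707, 0.708, -0.0]
ft_force: [-0.8, 0.0, -0.6]
opening: 0.0098
```

Emit:
{"api": "move_arm", "payload": {
  "steps": [
    [[0,0,0],[0,0,0]],
    [[0,0,0],[0,0,0]],
    [[0,0,0],[0,0,0]]
  ]
}}

```text
time_s: 7.93
ee_pos: [0.4719, -0.0766, 0.129]
ee_rot: [-0.001, 0.706, 0.708, -0.0]
ft_force: [-0.0, 0.8, 0.4]
opening: 0.01
```

```bash
python3 - <<'E'
from h import *
s=robot.state();print(s['time_s'],s['ee_pos'],s['ee_rot'],s['ft_force'],s['opening'])
snap('wrist','w5');snap('top','t5');snap('scene','s5')
a,_,_,_=load('t5');b,_,_,_=load('s5');c,_,_,_=load('w5')
z=np.hstack([cv2.resize(a[150:260,320:430],(400,400)),cv2.resize(b[205:315,135:245],(400,400))])
cv2.imwrite('pics/c5.png',z[:,:,::-1])
E
```

```text
7.9333 [ 0.47193739 -0.07656961  0.12899749] [-5.75823809e-04  7.06311600e-01  7.07900834e-01 -3.19429557e-05] [-0.02634492  0.82270515  0.3816589 ] 0.00996065008857948
```

View pics/w5.png

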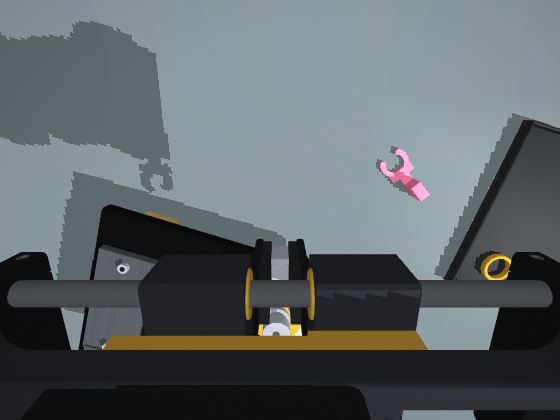

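View pics/c5.png

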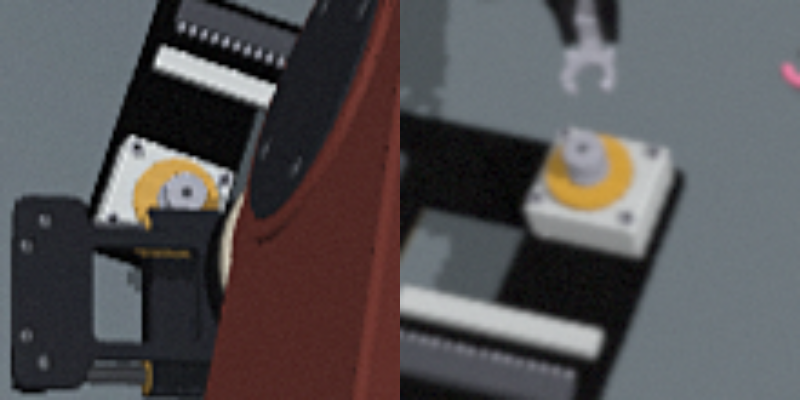

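The scene crop shows the clip level in the fingers, mouth toward the shaft, held at (590,75) in the crop with the shaft at (585,150). Next I'll descend to groove height.

Emit:
{"api": "move_arm", "payload": {
  "steps": [
    [[0,-0.05,-0.2],[0,0,0]],
    [[0,0,-0.25],[0,0,0]],
    [[0,0,-0.09],[0,0,0]],
    [[0,0,0],[0,0,0]],
    [[0,0,0],[0,0,0]]
  ]
}}

```text
time_s: 8.5
ee_pos: [0.4718, -0.0787, 0.1069]
ee_rot: [-0.001, 0.706, 0.708, -0.0]
ft_force: [0.9, -0.1, -1.3]
opening: 0.0095
```

Emit:
{"api": "move_arm", "payload": {
  "steps": [
    [[0,0,0],[0,0,0]],
    [[0,0,0],[0,0,0]]
  ]
}}

```text
time_s: 8.67
ee_pos: [0.4726, -0.0791, 0.108]
ee_rot: [0.0, 0.706, 0.708, 0.0]
ft_force: [-0.6, 0.4, -0.9]
opening: 0.0098
```

```bash
python3 - <<'E'
from h import *
s=robot.state();print(s['time_s'],s['ee_pos'],s['ee_rot'],s['ft_force'],s['opening'])
snap('scene','s6')
b,d,K,V=load('s6')
cv2.imwrite('pics/c6.png',cv2.resize(b[205:280,145:225],None,fx=7,fy=7)[:,:,::-1])
c=(b.max(2)>110); 
v,u=np.mgrid[205:262,150:225]; v=v.ravel();u=u.ravel()
Q=np.array([pt(a,r,d[r,a],K,V) for a,r in zip(u,v)])
for lo,hi,n in [(.079,.092,'clip')]:
    k=(Q[:,2]>lo)&(Q[:,2]<hi)&(Q[:,0]>.487)&(Q[:,0]<.52); q=Q[k]; print(n,k.sum(),np.median(q,0),q.min(0),q.max(0))
    for x0 in np.arange(.487,.52,.003):
        kk=k&(abs(Q[:,0]-x0)<.0015)
        if kk.any(): print(x0.round(4),Q[kk].min(0).round(4),Q[kk].max(0).round(4),np.median(Q[kk,2]).round(4))
k=(Q[:,2]>.092)&(Q[:,2]<.1)&(Q[:,0]>.522); print('shaft',k.sum(),np.median(Q[k],0),Q[k].min(0),Q[k].max(0))
E
```

```text
8.6667 [ 0.47262899 -0.07914359  0.10800885] [2.30388079e-04 7.06119486e-01 7.08092654e-01 1.14047464e-04] [-0.62744589  0.43131234 -0.91414089] 0.009808735361593227
clip 110 [ 0.49583535 -0.07948707  0.0860476 ] [ 0.48725994 -0.09169548  0.08014451] [ 0.5125833  -0.06673773  0.08923762]
0.487 [ 0.4873 -0.0886  0.0845] [ 0.4884 -0.0728  0.0869] 0.0864
0.49 [ 0.4886 -0.0906  0.0838] [ 0.4913 -0.0688  0.0883] 0.0863
0.493 [ 0.4915 -0.0906  0.0801] [ 0.4943 -0.0688  0.0877] 0.0859
0.496 [ 0.4946 -0.0903  0.0821] [ 0.4975 -0.0691  0.0892] 0.0858
0.499 [ 0.4977 -0.0901  0.0827] [ 0.5003 -0.0683  0.088 ] 0.0855
0.502 [ 0.5006 -0.0917  0.0808] [ 0.5027 -0.0667  0.0886] 0.0865
0.505 [ 0.5038 -0.0896  0.0842] [ 0.5063 -0.0669  0.0886] 0.0864
0.508 [ 0.507  -0.0909  0.0842] [ 0.5094 -0.0686  0.0886] 0.086
0.511 [ 0.5095 -0.0898  0.0816] [ 0.5124 -0.0684  0.0892] 0.0853
0.514 [ 0.5126 -0.0696  0.0882] [ 0.5126 -0.0696  0.0882] 0.0882
shaft 89 [ 0.53653996 -0.07937568  0.09463061] [ 0.52605199 -0.08866196  0.09212423] [ 0.54574957 -0.06954942  0.09723643]
```

View pics/c6.png

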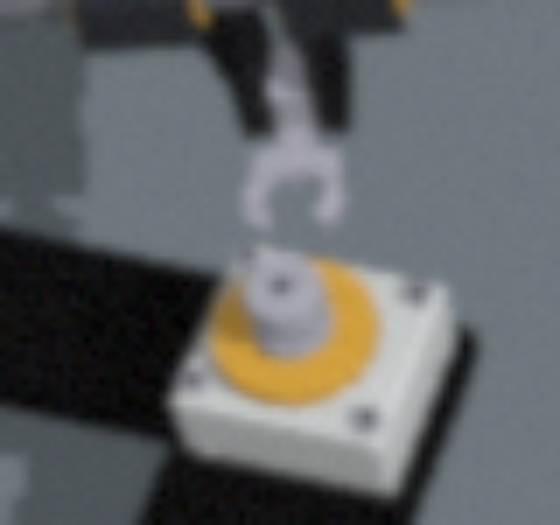

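Emit:
{"api": "move_arm", "payload": {
  "steps": [
    [[0.15,0,-0.035],[0,0,0]],
    [[0.2,0,0],[0,0,0]],
    [[0.05,0,0],[0,0,0]],
    [[0,0,0],[0,0,0]],
    [[0,0,0],[0,0,0]]
  ]
}}

```text
time_s: 9.13
ee_pos: [0.4886, -0.079, 0.1063]
ee_rot: [-0.0, 0.706, 0.708, -0.0]
ft_force: [0.5, 0.1, 0.7]
opening: 0.0096
```

Emit:
{"api": "move_arm", "payload": {
  "steps": [
    [[0,0,0],[0,0,0]],
    [[0,0,0],[0,0,0]]
  ]
}}

```text
time_s: 9.3
ee_pos: [0.4882, -0.079, 0.1062]
ee_rot: [-0.0, 0.706, 0.708, -0.0]
ft_force: [-1.6, -0.6, -1.0]
opening: 0.0099
```

Emit:
{"api": "move_arm", "payload": {
  "steps": [
    [[0.05,0,0.01],[0,0,0]],
    [[0.04,0,0],[0,0,0]],
    [[0.025,0,0],[0,0,0]],
    [[0,0,0],[0,0,0]]
  ]
}}

```text
time_s: 9.63
ee_pos: [0.4933, -0.0791, 0.1069]
ee_rot: [0.0, 0.706, 0.708, 0.0]
ft_force: [0.2, 0.6, -0.4]
opening: 0.0097
```

Emit:
{"api": "move_arm", "payload": {
  "steps": [
    [[0.025,0,0],[0,0,0]],
    [[0.025,0,0],[0,0,0]],
    [[0,0,0],[0,0,0]]
  ]
}}

```text
time_s: 9.88
ee_pos: [0.4944, -0.079, 0.1064]
ee_rot: [-0.001, 0.706, 0.708, -0.0]
ft_force: [-1.7, 0.1, 0.4]
opening: 0.0098
```

Emit:
{"api": "move_arm", "payload": {
  "steps": [
    [[0.025,0,0],[0,0,0]],
    [[0.025,0,0],[0,0,0]],
    [[0,0,0],[0,0,0]]
  ]
}}

```text
time_s: 10.13
ee_pos: [0.4963, -0.0789, 0.1062]
ee_rot: [-0.001, 0.706, 0.708, -0.0]
ft_force: [-4.2, -0.8, -2.5]
opening: 0.0095
```

Emit:
{"api": "move_arm", "payload": {
  "steps": [
    [[0.025,0,0],[0,0,0]],
    [[0.025,0,0],[0,0,0]],
    [[0,0,0],[0,0,0]]
  ]
}}

```text
time_s: 10.38
ee_pos: [0.4995, -0.0791, 0.1068]
ee_rot: [0.0, 0.706, 0.708, 0.0]
ft_force: [-1.3, 0.1, -1.6]
opening: 0.0097
```

Emit:
{"api": "move_arm", "payload": {
  "steps": [
    [[0.025,0,0],[0,0,0]],
    [[0,0,0],[0,0,0]]
  ]
}}

```text
time_s: 10.55
ee_pos: [0.5009, -0.0791, 0.1071]
ee_rot: [0.001, 0.706, 0.708, 0.001]
ft_force: [-0.1, 1.0, -2.7]
opening: 0.0097
```

Emit:
{"api": "move_arm", "payload": {
  "steps": [
    [[0.025,0,0],[0,0,0]],
    [[0.025,0,0],[0,0,0]],
    [[0,0,0],[0,0,0]]
  ]
}}

```text
time_s: 10.8
ee_pos: [0.5027, -0.0791, 0.107]
ee_rot: [0.001, 0.706, 0.708, 0.0]
ft_force: [0.7, 0.1, -1.2]
opening: 0.0097
```

Emit:
{"api": "move_arm", "payload": {
  "steps": [
    [[0.025,0,0],[0,0,0]],
    [[0,0,0],[0,0,0]]
  ]
}}

```text
time_s: 10.97
ee_pos: [0.5036, -0.0791, 0.107]
ee_rot: [0.001, 0.706, 0.708, 0.0]
ft_force: [0.1, 0.4, -1.7]
opening: 0.0095
```

```bash
python3 - <<'E'
from h import *
s=robot.state();print(s['time_s'],s['ee_pos'],s['ee_rot'],s['ft_force'],s['opening'])
snap('scene','s7')
b,d,K,V=load('s7')
cv2.imwrite('pics/c7.png',cv2.resize(b[205:280,145:225],None,fx=7,fy=7)[:,:,::-1])
v,u=np.mgrid[215:262,150:225]; v=v.ravel();u=u.ravel()
Q=np.array([pt(a,r,d[r,a],K,V) for a,r in zip(u,v)])
for x0 in np.arange(.511,.56,.003):
    kk=(Q[:,2]>.0795)&(Q[:,2]<.1)&(abs(Q[:,0]-x0)<.0015)
    if kk.any(): print(x0.round(4),kk.sum(),Q[kk].min(0).round(4),Q[kk].max(0).round(4),np.median(Q[kk,2]).round(4))
E
```

```text
10.9667 [ 0.50358713 -0.07912939  0.10700581] [5.13071146e-04 7.06137537e-01 7.08074416e-01 3.71381366e-04] [ 0.05703637  0.40382676 -1.71026742] 0.009485612186835784
0.511 55 [ 0.5099 -0.0893  0.0797] [ 0.5125 -0.0654  0.0999] 0.0927
0.514 46 [ 0.5125 -0.0929  0.0817] [ 0.5154 -0.0654  0.0998] 0.0897
0.517 11 [ 0.5157 -0.0863  0.0813] [ 0.5184 -0.0703  0.087 ] 0.0851
0.52 14 [ 0.5188 -0.0886  0.0809] [ 0.5213 -0.0684  0.0886] 0.0856
0.523 4 [ 0.5219 -0.0889  0.0839] [ 0.5227 -0.0717  0.0869] 0.0853
0.526 7 [ 0.5246 -0.0932  0.0802] [ 0.5268 -0.0694  0.0934] 0.0868
0.529 14 [ 0.5276 -0.0856  0.0849] [ 0.5304 -0.0677  0.0964] 0.0935
0.532 19 [ 0.5306 -0.0919  0.0841] [ 0.5334 -0.0675  0.0971] 0.0947
0.535 22 [ 0.5337 -0.0922  0.0831] [ 0.5364 -0.0691  0.0969] 0.0942
0.538 25 [ 0.5366 -0.0915  0.084 ] [ 0.5394 -0.0674  0.0964] 0.0928
0.541 38 [ 0.5395 -0.0897  0.0796] [ 0.5425 -0.068   0.0982] 0.0885
0.544 34 [ 0.5425 -0.0897  0.0795] [ 0.5454 -0.0688  0.0958] 0.0884
0.547 4 [ 0.5455 -0.0794  0.082 ] [ 0.546  -0.0769  0.095 ] 0.0919
0.556 1 [ 0.5566 -0.0745  0.0796] [ 0.5566 -0.0745  0.0796] 0.0796
```

View pics/c7.png

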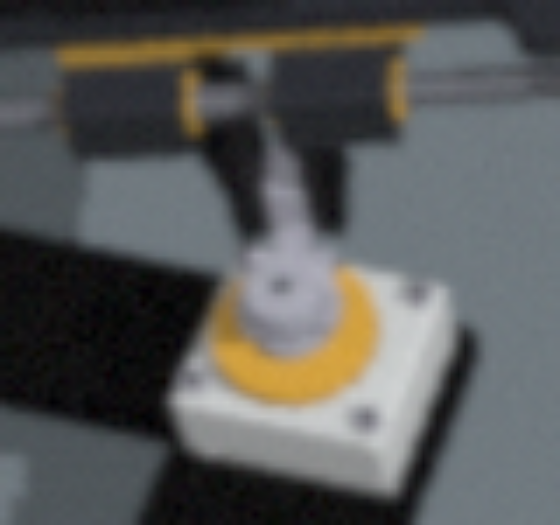

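The crop shows the clip's jaws around the shaft below its end. I'll keep pushing to find the hard stop of the seated clip.

Emit:
{"api": "move_arm", "payload": {
  "steps": [
    [[0.025,0,0],[0,0,0]],
    [[0,0,0],[0,0,0]]
  ]
}}

```text
time_s: 11.18
ee_pos: [0.5044, -0.0791, 0.107]
ee_rot: [0.0, 0.706, 0.708, 0.0]
ft_force: [0.9, -0.5, -1.0]
opening: 0.0096
```

Emit:
{"api": "move_arm", "payload": {
  "steps": [
    [[0.0125,0,0],[0,0,0]],
    [[0,0,0],[0,0,0]]
  ]
}}

```text
time_s: 11.35
ee_pos: [0.5047, -0.0791, 0.1069]
ee_rot: [0.0, 0.706, 0.708, 0.0]
ft_force: [1.6, -0.1, -0.7]
opening: 0.0096
```

Emit:
{"api": "move_arm", "payload": {
  "steps": [
    [[0.0125,0,0],[0,0,0]],
    [[0,0,0],[0,0,0]]
  ]
}}

```text
time_s: 11.52
ee_pos: [0.5051, -0.0791, 0.1068]
ee_rot: [0.0, 0.706, 0.708, 0.0]
ft_force: [0.4, 1.8, -0.5]
opening: 0.0095
```

Emit:
{"api": "move_arm", "payload": {
  "steps": [
    [[0.0125,0,0],[0,0,0]],
    [[0,0,0],[0,0,0]]
  ]
}}

```text
time_s: 11.68
ee_pos: [0.5055, -0.0791, 0.1067]
ee_rot: [-0.0, 0.706, 0.708, -0.0]
ft_force: [0.8, -0.4, -1.4]
opening: 0.0097
```

Emit:
{"api": "move_arm", "payload": {
  "steps": [
    [[0.0125,0,0],[0,0,0]],
    [[0,0,0],[0,0,0]]
  ]
}}

```text
time_s: 11.85
ee_pos: [0.5056, -0.079, 0.1066]
ee_rot: [-0.0, 0.706, 0.708, -0.0]
ft_force: [-0.5, -0.1, -0.6]
opening: 0.0101
```

Emit:
{"api": "move_arm", "payload": {
  "steps": [
    [[0.0125,0,0],[0,0,0]],
    [[0,0,0],[0,0,0]]
  ]
}}

```text
time_s: 12.02
ee_pos: [0.5058, -0.079, 0.1065]
ee_rot: [-0.001, 0.706, 0.708, -0.001]
ft_force: [-3.4, -0.5, 1.5]
opening: 0.0097
```

Emit:
{"api": "move_arm", "payload": {
  "steps": [
    [[0.0125,0,0],[0,0,0]],
    [[0,0,0],[0,0,0]]
  ]
}}

```text
time_s: 12.18
ee_pos: [0.5059, -0.079, 0.1063]
ee_rot: [-0.001, 0.706, 0.708, -0.001]
ft_force: [-5.2, -0.4, 1.5]
opening: 0.0098
```

Emit:
{"api": "move_arm", "payload": {
  "steps": [
    [[0.0125,0,0],[0,0,0]],
    [[0,0,0],[0,0,0]]
  ]
}}

```text
time_s: 12.35
ee_pos: [0.506, -0.0789, 0.1062]
ee_rot: [-0.001, 0.706, 0.708, -0.001]
ft_force: [-6.8, -0.4, 2.1]
opening: 0.0095
```

Emit:
{"api": "move_arm", "payload": {
  "steps": [
    [[-0.03,0,0],[0,0,0]],
    [[0,0,0],[0,0,0]]
  ]
}}

```text
time_s: 12.52
ee_pos: [0.5058, -0.079, 0.1064]
ee_rot: [-0.0, 0.706, 0.708, -0.0]
ft_force: [-3.4, -0.5, 0.4]
opening: 0.01
```

Emit:
{"api": "move_arm", "payload": {
  "steps": [
    [[-0.025,0,0],[0,0,0]],
    [[0,0,0],[0,0,0]]
  ]
}}

```text
time_s: 12.68
ee_pos: [0.5056, -0.0791, 0.1068]
ee_rot: [0.0, 0.706, 0.708, 0.0]
ft_force: [-0.8, 0.7, -1.0]
opening: 0.0094
```

Emit:
{"api": "move_arm", "payload": {
  "steps": [
    [[-0.025,0,0],[0,0,0]],
    [[0,0,0],[0,0,0]]
  ]
}}

```text
time_s: 12.85
ee_pos: [0.5051, -0.0791, 0.107]
ee_rot: [0.001, 0.706, 0.708, 0.001]
ft_force: [2.2, -0.8, -3.1]
opening: 0.0097
```

Emit:
{"api": "move_arm", "payload": {
  "steps": [
    [[0.035,0,0],[0,0,0]],
    [[0,0,0],[0,0,0]],
    [[0,0,0],[0,0,0]]
  ]
}}

```text
time_s: 13.1
ee_pos: [0.5056, -0.0791, 0.1068]
ee_rot: [-0.0, 0.706, 0.708, -0.0]
ft_force: [-1.6, 0.6, -0.0]
opening: 0.0098
```

Emit:
{"api": "move_arm", "payload": {
  "steps": [
    [[0,0,0],[0,0,0]],
    [[0,0,0],[0,0,0]],
    [[0,0,0],[0,0,0]]
  ],
  "fingers": 30
}}

```text
time_s: 13.35
ee_pos: [0.5059, -0.0791, 0.1069]
ee_rot: [0.0, 0.706, 0.708, 0.0]
ft_force: [0.5, 0.6, -1.2]
opening: 0.0225
```

Emit:
{"api": "move_arm", "payload": {
  "steps": [
    [[0,0,0.3],[0,0,0]],
    [[0,0,0.5],[0,0,0]],
    [[0,0,0.5],[0,0,0]],
    [[0,0,0.5],[0,0,0]],
    [[0.5,0,0.3],[0,0,0]]
  ]
}}

```text
time_s: 13.77
ee_pos: [0.5248, -0.0791, 0.1938]
ee_rot: [0.001, 0.706, 0.708, 0.0]
ft_force: [1.2, -0.4, 0.2]
opening: 0.0298
```

Emit:
{"api": "move_arm", "payload": {
  "steps": [
    [[0,0,0],[0,0,0]],
    [[0,0,0],[0,0,0]]
  ],
  "fingers": 50
}}

```text
time_s: 13.93
ee_pos: [0.5267, -0.0793, 0.1923]
ee_rot: [0.001, 0.706, 0.708, 0.001]
ft_force: [0.6, 0.4, -0.2]
opening: 0.0369
```

```bash
python3 - <<'E'
from h import *
s=robot.state();print(s['time_s'],s['ee_pos'],s['ft_force'],s['opening'])
snap('wrist','w8');snap('scene','s8')
b=load('s8')[0];w=load('w8')[0]
z=np.hstack([cv2.resize(b[215:275,155:215],(400,400)),cv2.resize(w[170:260,235:325],(400,400))])
cv2.imwrite('pics/c8.png',z[:,:,::-1])
E
```

```text
13.9333 [ 0.52666321 -0.07928763  0.19232699] [ 0.58720878  0.37186443 -0.1593603 ] 0.036881966472788935
```

View pics/c8.png

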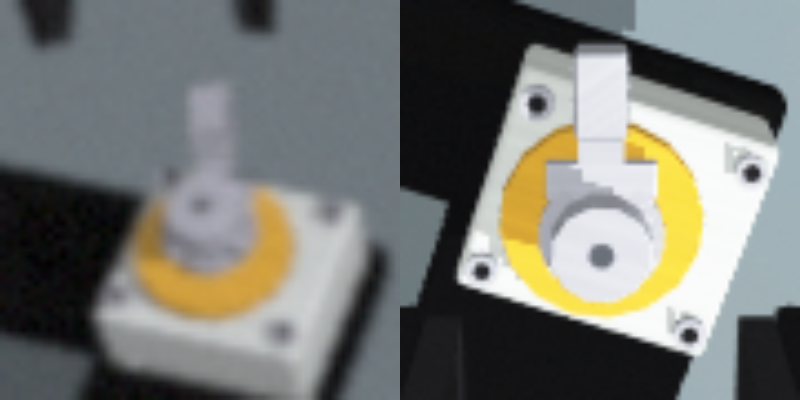

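Both views show the clip around the shaft below its end, with the tab pointing −x and the fingers clear of it. Next I'll press the shaft down with closed fingers.

Emit:
{"api": "move_arm", "payload": {
  "steps": [
    [[0.25,0,0],[0,0,0]],
    [[0,0,0],[0,0,0]],
    [[0,0,0],[0,0,0]],
    [[0,0,-0.3],[0,0,0]],
    [[0,0,-0.4],[0,0,0]]
  ],
  "fingers": 0
}}

```text
time_s: 14.45
ee_pos: [0.5365, -0.0793, 0.163]
ee_rot: [0.001, 0.706, 0.708, 0.001]
ft_force: [-0.6, -0.4, -0.4]
opening: 0.0242
```

Emit:
{"api": "move_arm", "payload": {
  "steps": [
    [[0,0,-0.4],[0,0,0]],
    [[0,0,-0.3],[0,0,0]],
    [[0,0,-0.1],[0,0,0]],
    [[0,0,0],[0,0,0]],
    [[0,0,0],[0,0,0]]
  ]
}}

```text
time_s: 14.87
ee_pos: [0.5357, -0.0791, 0.1307]
ee_rot: [-0.0, 0.706, 0.708, -0.0]
ft_force: [-0.2, 0.2, -0.2]
opening: 0.0012
```

Emit:
{"api": "move_arm", "payload": {
  "steps": [
    [[0,0,-0.03],[0,0,0]],
    [[0,0,0],[0,0,0]],
    [[0,0,0],[0,0,0]]
  ]
}}

```text
time_s: 15.12
ee_pos: [0.5362, -0.0792, 0.1303]
ee_rot: [0.001, 0.706, 0.708, 0.0]
ft_force: [0.3, -0.6, 0.3]
opening: 0.0005
```

Emit:
{"api": "move_arm", "payload": {
  "steps": [
    [[0,0,-0.1],[0,0,0]],
    [[0,0,-0.1],[0,0,0]],
    [[0,0,-0.05],[0,0,0]],
    [[0,0,0],[0,0,0]],
    [[0,0,0],[0,0,0]]
  ]
}}

```text
time_s: 15.53
ee_pos: [0.5355, -0.079, 0.1193]
ee_rot: [-0.0, 0.706, 0.708, -0.0]
ft_force: [0.5, 0.5, 0.2]
opening: 0.0004
```

Emit:
{"api": "move_arm", "payload": {
  "steps": [
    [[0,0,-0.025],[0,0,0]],
    [[0,0,-0.025],[0,0,0]],
    [[0,0,0],[0,0,0]]
  ]
}}

```text
time_s: 15.78
ee_pos: [0.5357, -0.079, 0.1182]
ee_rot: [-0.0, 0.706, 0.708, -0.0]
ft_force: [-3.2, 0.9, 7.1]
opening: 0.0002
```

Emit:
{"api": "move_arm", "payload": {
  "steps": [
    [[0,0,-0.025],[0,0,0]],
    [[0,0,0],[0,0,0]]
  ]
}}

```text
time_s: 15.95
ee_pos: [0.5357, -0.0791, 0.1174]
ee_rot: [-0.0, 0.706, 0.708, -0.0]
ft_force: [-3.3, -0.4, 7.2]
opening: -0.0001
```

Emit:
{"api": "move_arm", "payload": {
  "steps": [
    [[0,0,-0.025],[0,0,0]],
    [[0,0,0],[0,0,0]]
  ]
}}

```text
time_s: 16.12
ee_pos: [0.5357, -0.079, 0.1165]
ee_rot: [-0.0, 0.706, 0.708, -0.0]
ft_force: [-3.0, 0.4, 8.3]
opening: 0.0007
```

Emit:
{"api": "move_arm", "payload": {
  "steps": [
    [[0,0,-0.025],[0,0,0]],
    [[0,0,0],[0,0,0]]
  ]
}}

```text
time_s: 16.28
ee_pos: [0.5357, -0.0791, 0.1156]
ee_rot: [0.0, 0.706, 0.708, -0.0]
ft_force: [-3.7, 1.5, 8.0]
opening: 0.0005
```

Emit:
{"api": "move_arm", "payload": {
  "steps": [
    [[0,0,-0.0125],[0,0,0]],
    [[0,0,0],[0,0,0]]
  ]
}}

```text
time_s: 16.45
ee_pos: [0.5357, -0.079, 0.1151]
ee_rot: [-0.0, 0.706, 0.708, -0.0]
ft_force: [-5.0, 0.6, 8.7]
opening: 0.0005
```

Emit:
{"api": "move_arm", "payload": {
  "steps": [
    [[0,0,-0.0125],[0,0,0]],
    [[0,0,0],[0,0,0]]
  ]
}}

```text
time_s: 16.62
ee_pos: [0.5357, -0.0791, 0.1148]
ee_rot: [-0.0, 0.706, 0.708, -0.0]
ft_force: [-4.9, 1.1, 9.4]
opening: 0.0004
```

Emit:
{"api": "move_arm", "payload": {
  "steps": [
    [[0,0,-0.0125],[0,0,0]],
    [[0,0,0],[0,0,0]]
  ]
}}

```text
time_s: 16.78
ee_pos: [0.5358, -0.0791, 0.1148]
ee_rot: [0.0, 0.706, 0.708, -0.0]
ft_force: [-6.5, 2.0, 12.6]
opening: 0.0002
```

Emit:
{"api": "move_arm", "payload": {
  "steps": [
    [[0,0,-0.0125],[0,0,0]],
    [[0,0,0],[0,0,0]]
  ]
}}

```text
time_s: 16.95
ee_pos: [0.5358, -0.0791, 0.1147]
ee_rot: [0.0, 0.706, 0.708, -0.0]
ft_force: [-7.9, 2.7, 16.3]
opening: 0.0004
```

Emit:
{"api": "move_arm", "payload": {
  "steps": [
    [[0,0,-0.0125],[0,0,0]],
    [[0,0,0],[0,0,0]]
  ]
}}

```text
time_s: 17.12
ee_pos: [0.5358, -0.0791, 0.1146]
ee_rot: [0.0, 0.706, 0.708, -0.0]
ft_force: [-10.1, 1.6, 19.8]
opening: 0.0005
```

The force now rises without any travel, at shaft end z 0.0896 against an expected 0.0895. The clip is on the bush, so I'll back off.

Emit:
{"api": "move_arm", "payload": {
  "steps": [
    [[0,0,0.1],[0,0,0]],
    [[0,0,0.4],[0,0,0]],
    [[0,0,0.7],[0,0,0]],
    [[0,0,0.8],[0,0,0]],
    [[0,0,0],[0,0,0]]
  ],
  "fingers": 0
}}

```text
time_s: 17.53
ee_pos: [0.5392, -0.08, 0.1987]
ee_rot: [0.005, 0.706, 0.708, 0.002]
ft_force: [1.4, -0.3, 0.7]
opening: 0.0005
```

Emit:
{"api": "move_arm", "payload": {
  "steps": [
    [[0,0,0],[0,0,0]],
    [[0,0,0],[0,0,0]],
    [[0,0,0],[0,0,0]]
  ],
  "fingers": 60
}}

```text
time_s: 17.78
ee_pos: [0.5348, -0.0788, 0.1905]
ee_rot: [-0.001, 0.706, 0.708, -0.001]
ft_force: [-1.0, 0.3, -0.0]
opening: 0.013
```

```bash
python3 - <<'E'
from h import *
s=robot.state();print(s['time_s'],s['ee_pos'],s['ft_force'],s['opening'])
snap('wrist','w9');snap('scene','s9')
b=load('s9')[0];w,d,K,V=load('w9')
z=np.hstack([cv2.resize(b[215:275,155:215],(400,400)),cv2.resize(w[160:250,235:325],(400,400))])
cv2.imwrite('pics/c9.png',z[:,:,::-1])
v,u=np.mgrid[150:262,240:320]; v=v.ravel();u=u.ravel()
Q=np.array([pt(a,r,d[r,a],K,V) for a,r in zip(u,v)])
def st(n,k): q=Q[k]; print(n,k.sum(),np.median(q,0).round(4),q.min(0).round(4),q.max(0).round(4))
x,y,zz=Q.T
st('tab',(zz>.091)&(zz<.1)&(x<.518)); st('web/ring',(zz>.0785)&(zz<.083)&(x>.5145)&(x<.526)&(abs(y+.079)<.011))
st('shaft',(zz>.087)&(zz<.094)&(x>.524)&(x<.55)); st('bush',(zz>.073)&(zz<.0783)&(np.hypot(x-.5356,y+.0788)<.021))
k=(zz>.091)&(zz<.1)&(x<.518); A=np.c_[Q[k][:,:2]-Q[k][:,:2].mean(0),np.ones(k.sum())]; print('tab slope',np.linalg.lstsq(A,Q[k][:,2],rcond=None)[0])
E
```

```text
17.7833 [ 0.53477835 -0.07879107  0.19054232] [-1.04847003  0.29473686 -0.02701629] 0.012957614733794316
tab 254 [ 0.5063 -0.0789  0.0944] [ 0.4987 -0.0838  0.0911] [ 0.5142 -0.074   0.0958]
web/ring 176 [ 0.5227 -0.0789  0.0809] [ 0.5179 -0.0893  0.0789] [ 0.5259 -0.0685  0.0824]
shaft 415 [ 0.536  -0.0788  0.0898] [ 0.5268 -0.0882  0.087 ] [ 0.5463 -0.0694  0.0918]
bush 771 [ 0.5374 -0.0788  0.0765] [ 0.5167 -0.0994  0.0732] [ 0.5565 -0.0583  0.0783]
tab slope [0.0206891  0.00094221 0.09429351]
```

View pics/c9.png

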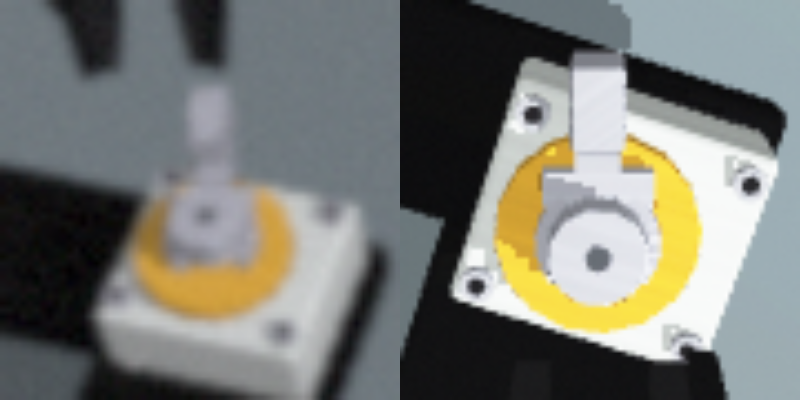

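The tab top is at 0.0944 m (0.094 m expected), the clip top at 0.081 m (0.0805 m expected), and the bore about 0.4 mm from the axis. The clip is flat and released, so I'll hand in.

```bash
python3 -c "
from bench import robot
robot.job_done(); print(robot.state()['time_s'])"
```

```text
the job is handed in; nothing more can be done
the job is handed in; nothing more can be done
```

The larger clip is snapped into the shaft's groove and lies flat on the brass bush, released. I handed the job in at about 17.8 s of the 54 s allowed.

**What I did:**
- I felt the shaft's end with closed fingers (z about 0.0945 m, so the groove started about 3.4 mm above the bush).
- I gripped the clip by its tab and pushed it mouth first into the groove. It first met the core at about x = 0.494 m and stopped hard 11.6 mm further on, which matches the given distance. A light pull back met about 2 N of resistance.
- I pressed the shaft's end down until the force rose without further travel, at z 0.0896 m against 0.0895 m expected, then let go.

**Last checks (wrist camera):**

| Check | Measured | Expected |
|---|---|---|
| Tab top height | 0.0944 m | 0.094 m |
| Clip top height | 0.0809 m | 0.0805 m |
| Bore centre to shaft axis | about 0.4 mm | under 1.5 mm |
| Slope of the tab's top | about 0.02 rad (within depth noise) | under 0.06 rad |

**Forces:** the highest readings were about 7 N while seating the clip and about 22 N on the final press. I only read the force every few steps, so the snap's own 7–14 N peak fell between readings (the highest I saw there was about 5 N).

**Not checked:** I did not take a final picture of the tray to confirm the other parts lay still. The fingers only moved right around the clip's tab there, and no unexpected force showed.

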